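Start the key-cutting machine from its console

ROBOT

A 7-joint arm with a two-finger parallel gripper is mounted at the origin on the work surface. World frame = base frame: x ahead of the robot, y to its left, z up, the work surface at z = 0. Lengths are in m, angles in rad, forces in N, time in s.
With the tool pointing down it reaches from about 0.4 to 0.85 m from the base axis. Payload 10.4 kg.
Tool frame: the origin (TCP) lies between the finger pads; the fingertips stand tcp_to_tips ahead of it and the grasp point (between the pads) lies 8 mm behind it (tcp_to_tips is the distance from the TCP to the fingertips, in m); z points along the fingers, y is the line along which they close (so a half turn about z gives the same grasp; the last joint's range is limited). The gripper opens to 85 mm and grips with 20 to 120 N. Pads are 22 mm wide; open, the fingers measure 114 mm over their backs; the gripper's body (76 mm by 85 mm) begins 54 mm behind the grasp point. The pads swing forward as they close: fully open they stand 13 mm farther back than shut.
Start: joints at [-1.164, 0.332, -0.065, 1.46, 0.022, 1.35, -0.088], TCP at [0.26, 0.568, 0.242] pointing down, gripper open.
Joint ranges: [-2.6, 2.6], [-0.5, 2.12], [-1.47, 1.34], [0.16, 2.42], [-1.27, 4.41], [0.06, 2.06], [-2.6, 2.6]. Speed limits (rad/s): [2.22, 2.22, 2.79, 2.79, 3.14, 3.14, 3.14].

INTERFACE

Orientations are given as a unit quaternion [x, y, z, w].
In Python, from workcell import * gives the robot as it stands.
- The arm moves only by the tool apply_moves, never from a script. Its argument "rows" is a list of rows, each an object of numbers: "x", "y", "z": the shift along the tool's x, y, z in mm; "ax", "ay", "az": the turn, a rotation vector about the tool's x, y, z in degrees; "gripper": the closure, from 0 (fully open) to 1 (shut). A call has 1 to 5 rows; each row shifts and turns the commanded pose from where the row before left it, along the tool's axes as they then stand; what a row does not reach is not made up. A row lasts 1/12 s, in which the tool goes at most 41.7 mm and 7.16 degrees, less where a joint would pass 70% of its speed; a pose out of reach is approached as far as the arm can. A call with a gripper value outside its range is refused whole. The fingers move at their own pace and stop on an object; "newtons" is the grip in N (left out, the last holds). Time passes only in rows, so rows that do not move let the fingers close. It gives the time, the measured TCP pose, the force, the opening and the grip force at its end, in the units of the state.
- get_obs(): the state, without advancing time (a new reading comes with each control period).
- camera(name): name is "scene" or "top" or "wrist"; returns a dict with "color" (400x640x3 uint8, red, green, blue), "fov_y" (degrees; the focal length in pixels is half the picture's height over the tangent of half this angle, whatever the lens; pixels are square), "cx", "cy" (the principal point, pixels), "k1" (the pictures are not rectified: a ray, as slopes to the right and down, at radius r is drawn at 1 + k1 r^2 times it, then the intrinsics apply), "rvec" (rotation vector, rad) and "tvec" (3), from world to camera coordinates, as OpenCV has them. Camera axes: x right, y down, z forward; pixel columns grow to the right and rows downward; lengths in m; the calibration is good to about 2 mm. A picture is of the moment at which its call begins. There is no depth.
- hand_in(): hands the job in; it is judged then, once.
The state is a dict: "clock": time; "joint_pos": joint angles; "joint_velocities": joint speeds; "tau": joint torques, N m; "position": TCP position; "ee_rot": TCP orientation; "ft_force": force on the tool from outside, world axes, zero at the start; "torque": the same for the moment, N m; "grip_width": opening from 0.0 (shut) to 1.0 (fully open); "grasp_force": force on a finger pad.
Only numpy, scipy, OpenCV 4.12 (cv2) and the standard library are available. Lean on these libraries where they do the work, as an engineer would, in place of code of your own. Each camera call takes 0.05 s, during which the arm holds its last target. There are 200 camera calls.

TASK

Start the key-cutting machine by pressing its console controls with the fingertips, in this order: press the raised end of the yellow rocker down until it lies level, then push the black ribbed knob down as far as it goes, then press the green button all the way in and let it spring back. Only press: never pull the knob up, do not press the red button, and leave the loose things on the bench where they are. At the end the rocker and the knob stay down.

Things in the scene. Friction and masses are not known exactly. Their poses are not given: they have to be found in the camera images.
- machine: Grey key-cutting machine, fixed. Origin: at bench height under the centre of its console, a 130 (x) x 330 (y) mm block with a steel deck 100 mm up. x points away from the robot, to the carriage (143 mm high, from 80 mm behind the origin) and motor (180 mm high, from 190 mm behind). Four controls stand on the deck in a row along y, about 75 mm apart, in any order, within 0.1 rad of the machine's yaw.
- rocker_press (a point): Point to press on the yellow rocker: white dot on the top of its raised half, 20 mm from the hinge towards the robot. The rocker is 60 mm long (along x of the machine) and 32 mm wide, in a black mount. The point moves with it: about 27 mm above the deck when off, 21 mm when fully down, where this half lies level, 3 mm above the mount's cheeks.
- rocker (a joint): Tilt of the yellow rocker, rad: 0 = off (half nearest the robot raised), 0.30 = on, at its stop (that half level). About 5 N at the marked point moves it; it stays where it is left.
- knob_top (a point): Centre of the flat top of the black ribbed knob (36 mm diameter, 24 mm high, on a steel post). Its top is 44 mm above the deck at joint value 0, 32 mm above when fully down.
- knob (a joint): How far the black knob is pushed down, m: starts near 0, 0.012 = fully down at its stop, negative = pulled up. It slides straight down, takes about 5 N and stays where it is left.
- green_top (a point): Centre of the top of the green start button (28 mm diameter, in a 42 mm round housing 10 mm high). Top 20 mm above the deck when out, 14 mm when fully in.
- green (a joint): How far the green button is pressed, m: 0 = out, 0.006 = fully in. A spring returns it; fully down takes about 5 N.
- red_top (a point): Centre of the top of the red stop button, the same size as the green one. Not to be pressed.
- red (a joint): How far the red button is pressed, m: 0 = out, 0.006 = fully in. A spring returns it; fully down takes about 5 N.
- jar: Glass jar, 76 mm diameter, with a tin funnel (104 mm diameter) fixed in its mouth, 156 mm high overall; loose. Origin: centre of its underside.
- keys: Loose cluster of four brass suitcase keys fanned on a ring, about 70 mm across, 6 mm high. Origin: centre of the ring, on the bench.
- bolt: Loose copper door bolt, 130 mm long along its x, 35 mm high. Origin: centre of its underside.
- pull: Loose white porcelain drawer pull standing on its foot, 38 mm diameter, 37 mm high. Origin: centre of its underside.
- padlock: Loose brass padlock standing upright, 44 mm wide, 69 mm high with its shackle. Origin: centre of its underside.
- tin: Loose open yellow tin of key blanks, 120 x 90 x 40 mm. Origin: centre of its underside.
- driver: Loose screwdriver lying on the bench, 170 mm long along its x, handle to -x. Origin: about its middle, at bench height.

How it is judged:
By the outcome, as a careful person would: the job done as asked, in the order asked, and still so for the second after the job is handed in, with the robot touching nothing.
It also fails if it takes over 38 s, if anything falls off the work surface, if the arm or the gripper's body presses on something with over 40 N, if the wrist force passes 120 N, or if a joint passes its speed limit or range.

## Working session

There is one attempt and no reset: what is moved stays moved. The work goes in short steps, Python scripts to look and compute and a tool call to move; the robot and the scene stay as the last step left them, time stands still between calls to the robot, and variables do not carry over. Pictures are saved under pics/ and viewed, at most 10 in all, crops included, and the job is handed in when it is done.

Besides the shell and the picture viewer there is one more tool, called after "Request:" as a command line: name --argument value ..., lists and objects as JSON in quotes. apply_moves: Moves the arm, as the interface text tells. Its arguments: {"type":"object","properties":{"rows":{"type":"array","items":{"type":"object","properties":{"x":{"type":"number"},"y":{"type":"number"},"z":{"type":"number"},"ax":{"type":"number"},"ay":{"type":"number"},"az":{"type":"number"},"gripper":{"type":"number"}}}},"newtons":{"type":"number"}},"required":["rows"]}

```bash
ls; mkdir -p pics; cat > h.py <<'E'
from workcell import *
import numpy as np, cv2
from scipy.spatial.transform import Rotation as R
def K(c):
    f=200/np.tan(np.radians(c["fov_y"])/2); return np.array([[f,0,c["cx"]],[0,f,c["cy"]],[0,0,1]])
def ray(c,u,v):
    p=cv2.undistortPoints(np.array([[[u,v]]],float),K(c),np.array([c["k1"],0,0,0,0.]))[0,0]
    Rm=R.from_rotvec(np.ravel(c["rvec"])).as_matrix(); return -Rm.T@np.ravel(c["tvec"]), Rm.T@np.array([p[0],p[1],1])
def onz(c,u,v,z):
    o,d=ray(c,u,v); return o+d*(z-o[2])/d[2]
def proj(c,P):
    return cv2.projectPoints(np.array([P],float),np.ravel(c["rvec"]).astype(float),np.ravel(c["tvec"]).astype(float),K(c),np.array([c["k1"],0,0,0,0.]))[0].ravel()
E
cat > a.py <<'E'
from h import *
import pickle
cs={n:camera(n) for n in("scene","top")}
pickle.dump(cs,open("cs.pkl","wb"))
for n,c in cs.items(): cv2.imwrite(f"pics/{n}0.png",cv2.cvtColor(c["color"],cv2.COLOR_RGB2BGR)); print(n,ray(c,320,200))
o=get_obs(); print(o)
try: print(tcp_to_tips)
except Exception as e: print(e)
E
python3 a.py
```

```text
pics
scene (array([1.17690628, 0.01864104, 0.52444445]), array([-0.83832247, -0.00279546, -0.54521472]))
top (array([0.46352117, 0.00760203, 1.09850864]), array([ 0.08200014, -0.01865149, -0.9964642 ]))
{'clock': 0.1, 'joint_pos': array([-1.16359925,  0.33281049, -0.06469118,  1.46088026,  0.02162852,
        1.34986011, -0.0885116 ]), 'joint_velocities': array([-0.00075549, -0.00071875,  0.0007915 , -0.00139121, -0.00025462,
       -0.00091924,  0.00074374]), 'tau': array([ 1.43740996e-03, -6.26743484e+01,  4.88705363e-02, -3.92433786e+01,
        1.62049674e-02,  6.86821135e-03, -4.09010170e-05]), 'position': array([0.26031124, 0.56786029, 0.24158337]), 'ee_rot': array([ 2.13245318e-01,  9.76998483e-01, -6.24301798e-04, -9.18102292e-05]), 'ft_force': array([-0.81560996,  0.23841135, -0.54513284]), 'torque': array([ 0.02003011, -0.04098834,  0.0074535 ]), 'grasp_force': 0.0, 'grip_width': 0.9971301552437772}
0.011
```

View pics/scene0.png

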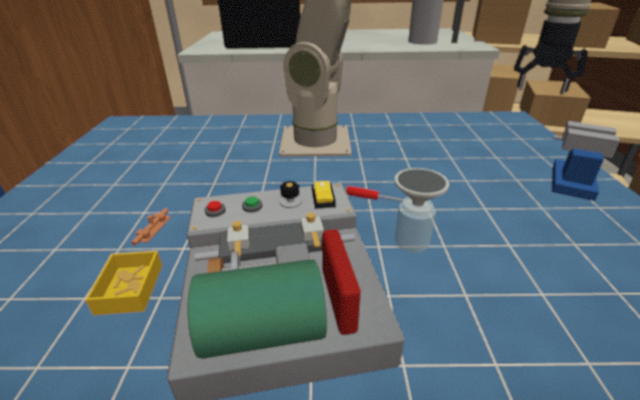

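View pics/top0.png

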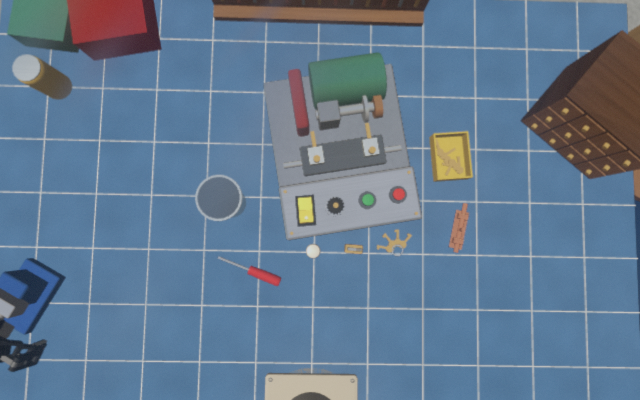

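The top view shows the console row: rocker (306,210), knob (336,205), green (368,200) and red (399,195). The pull, padlock and keys lie just in front of it. The scene view confirms the same order.

```bash
cat > b.py <<'E'
from h import *
import pickle
cs=pickle.load(open("cs.pkl","rb"))
def blob(c,box,m):
    x0,y0,x1,y1=box; hsv=cv2.cvtColor(c["color"],cv2.COLOR_RGB2HSV)[y0:y1,x0:x1].astype(int)
    k=m(hsv[...,0],hsv[...,1],hsv[...,2]).astype(np.uint8)
    n,l,s,ce=cv2.connectedComponentsWithStats(k); i=1+np.argmax(s[1:,4]); return ce[i]+[x0,y0],s[i]
M=dict(yel=lambda h,s,v:(h>20)&(h<35)&(s>150)&(v>120),blk=lambda h,s,v:(v<60),
 grn=lambda h,s,v:(h>45)&(h<85)&(s>120),red=lambda h,s,v:((h<8)|(h>172))&(s>150))
B={"top":dict(yel=(290,185,322,235),blk=(324,190,350,220),grn=(355,185,382,215),red=(385,180,412,210)),
"scene":dict(yel=(305,170,345,215),blk=(275,172,305,200),grn=(235,190,270,215),red=(200,195,230,220))}
H=dict(yel=.123,blk=.144,grn=.12,red=.12)
for k in M:
    r=[]
    for n in cs:
        c=cs[n];p,s=blob(c,B[n][k],M[k]);r.append(ray(c,*p));print(k,n,p.round(1),s,onz(c,*p,H[k]).round(4))
    (o1,d1),(o2,d2)=r; A=np.stack([d1,-d2],1);t=np.linalg.lstsq(A,o2-o1,rcond=None)[0]
    print("  tri",((o1+d1*t[0]+o2+d2*t[1])/2).round(4),np.linalg.norm(A@t-(o2-o1)).round(4))
T=cs["top"]
for k,p in dict(cornFL=(288,238),cornFR=(420,217),BL=(281,187),BR=(411,169)).items(): print(k,onz(T,*p,.1).round(4))
for k,p,z in(("pull",(313,252),.037),("padlock",(354,249),.06),("keys",(396,243),.003)):print(k,onz(T,*p,z).round(3))
def up(c,x0,y0,x1,y1,f): return cv2.resize(cv2.cvtColor(c["color"][y0:y1,x0:x1],cv2.COLOR_RGB2BGR),None,fx=f,fy=f,interpolation=cv2.INTER_CUBIC)
cv2.imwrite("pics/crop.png",np.vstack([up(T,270,165,430,240,5)[:, :800],up(cs["scene"],190,172,350,217,5)]))
E
python3 b.py
```

```text
yel scene [323.3 192.5] [ 10  12  18  21 293] [0.5315 0.0236 0.123 ]Traceback (most recent call last):
  File "b.py", line 16, in <module>
    c=cs[n];p,s=blob(c,B[n][k],M[k]);r.append(ray(c,*p));print(k,n,p.round(1),s,onz(c,*p,H[k]).round(4))
                ~~~~^^^^^^^^^^^^^^^^
  File "b.py", line 7, in blob
    n,l,s,ce=cv2.connectedComponentsWithStats(k); i=1+np.argmax(s[1:,4]); return ce[i]+[x0,y0],s[i]
                                                      ~~~~~~~~~^^^^^^^^^
    return _wrapfunc(a, 'argmax', axis=axis, out=out, **kwds)
    return bound(*args, **kwds)
ValueError: attempt to get argmax of an empty sequence
```

```bash
sed -i 's/(s>150)&(v>120)/(s>90)\&(v>120)/; s/(h>85)/(h>85)/; s/(s>120),red/(s>80),red/; s/(s>150)}/(s>110)}/; s/(s>150))/(s>110))/; s/(v<60)/(v<75)/' b.py; python3 b.py
```

```text
yel scene [323.1 191.6] [  9  11  19  22 326] [0.5278 0.0232 0.123 ]
yel top [305.3 209.3] [  8  12  16  26 361] [0.5213 0.0231 0.123 ]
  tri [0.5216 0.0232 0.1191] 0.0001
blk scene [289.4 190.6] [  6  10  18  18 225] [ 0.5565 -0.0435  0.144 ]
blk top [338.  201.4] [ 9  9  9  7 21] [ 0.5398 -0.0512  0.144 ]
  tri [ 0.5404 -0.0484  0.1342] 0.0067
grn scene [251.4 201.5] [ 10   7  14  10 115] [ 0.5576 -0.1211  0.12  ]
grn top [367.6 199.4] [  7   9  12  12 112] [ 0.548 -0.122  0.12 ]
  tri [ 0.5485 -0.123   0.1141] 0.0004
red scene [213.8 205.8] [  7   6  15  11 128] [ 0.5717 -0.1933  0.12  ]
red top [398.5 193.8] [  8   8  12  12 107] [ 0.5626 -0.1944  0.12  ]
  tri [ 0.5632 -0.196   0.1143] 0.0007
cornFL [0.4541 0.0626 0.1   ]
cornFR [ 0.5102 -0.2503  0.1   ]
BL [0.5747 0.0824 0.1   ]
BR [ 0.6252 -0.2284  0.1   ]
pull [0.42  0.003 0.037]
padlock [ 0.43  -0.098  0.06 ]
keys [ 0.446 -0.213  0.003]
```

View pics/crop.png

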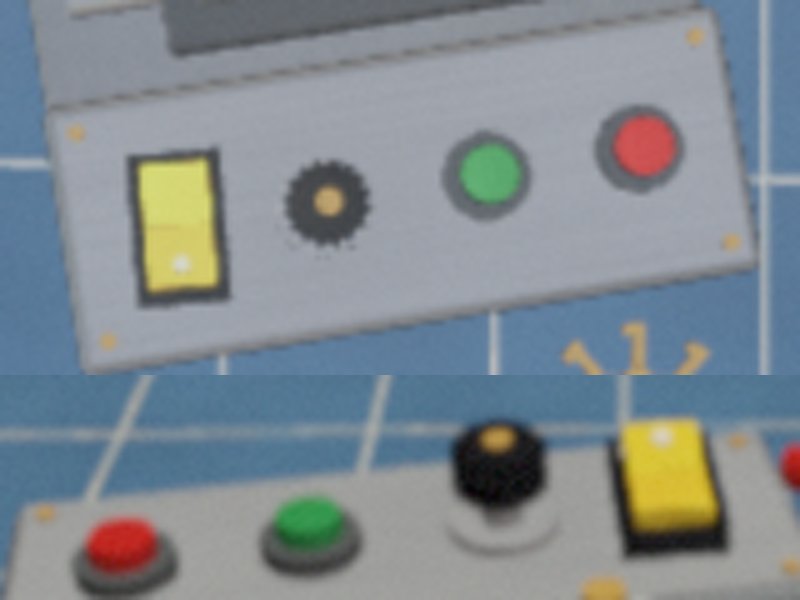

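```bash
cat > c.py <<'E'
from h import *
import pickle
cs=pickle.load(open("cs.pkl","rb"))
T,S=cs["top"],cs["scene"]
P=dict(dot=((305.8,217.2),(322,184),.127),knob=((335.2,204.8),(289,184.2),.144))
for k,(a,b,z) in P.items():
    print(k,onz(T,*a,z).round(4),onz(S,*b,z).round(4))
    o1,d1=ray(T,*a);o2,d2=ray(S,*b);A=np.stack([d1,-d2],1);t=np.linalg.lstsq(A,o2-o1,rcond=None)[0];print(" tri",((o1+d1*t[0]+o2+d2*t[1])/2).round(4),np.linalg.norm(A@t-(o2-o1)).round(4))
E
python3 c.py
```

```text
dot [0.503  0.0214 0.127 ] [0.5038 0.0211 0.127 ]
 tri [0.503  0.0212 0.1265] 0.0003
knob [ 0.5319 -0.0451  0.144 ] [ 0.5318 -0.0459  0.144 ]
 tri [ 0.5319 -0.0455  0.144 ] 0.0009
```

Request:
apply_moves --rows '[{"az":-7,"gripper":1},{"az":-7,"gripper":1},{"az":-7,"gripper":1},{"az":-7,"gripper":1},{"az":-7,"gripper":1}]'

```text
invalid input at $.rows[0]: expected keys x, y, z, ax, ay, az, gripper
```

Both views agree to under 1 mm, and the heights match those given. Every row needs all its keys.

Request:
apply_moves --rows '[{"x":0,"y":0,"z":0,"ax":0,"ay":0,"az":-7,"gripper":1},{"x":0,"y":0,"z":0,"ax":0,"ay":0,"az":-7,"gripper":1},{"x":0,"y":0,"z":0,"ax":0,"ay":0,"az":-7,"gripper":1},{"x":0,"y":0,"z":0,"ax":0,"ay":0,"az":-7,"gripper":1},{"x":0,"y":0,"z":0,"ax":0,"ay":0,"az":-7,"gripper":1}]'

```text
clock: 0.52
position: [0.2603, 0.568, 0.2419]
ee_rot: [-0.093, 0.996, -0.0, -0.0]
ft_force: [0.9, 0.3, -0.2]
grip_width: 0.297
grasp_force: 0.0
```

```bash
cat > d.py <<'E'
from h import *
import sys
o=get_obs(); p=o["position"]; Rm=R.from_quat(o["ee_rot"])
print("t",o["clock"],"p",p.round(4),"tipz",(p+Rm.apply([0,0,.011])).round(4),"w",round(o["grip_width"],2),"F",o["ft_force"].round(1)); print(Rm.as_matrix().round(3))
for k,q in dict(rock=(.503,.0212),knob=(.5319,-.0455),green=(.548,-.1225)).items():
    print(k,(Rm.inv().apply(np.array([*q,.231 if p[2]>.2 else p[2]])-p)*1000).round(1))
E
python3 d.py
```

```text
t 0.5167 p [0.2603 0.568  0.2419] tipz [0.2603 0.568  0.2309] w 0.3 F [ 0.9  0.3 -0.2]
[[-0.983 -0.186 -0.   ]
 [-0.186  0.983 -0.001]
 [ 0.    -0.001 -1.   ]]
rock [-136.7 -582.4   11.2]
knob [-152.7 -653.3   11.2]
green [-154.2 -731.9   11.3]
```

Request:
apply_moves --rows '[{"x":-9,"y":-38,"z":0,"ax":0,"ay":0,"az":0,"gripper":1},{"x":-9,"y":-38,"z":0,"ax":0,"ay":0,"az":0,"gripper":1},{"x":-9,"y":-38,"z":0,"ax":0,"ay":0,"az":0,"gripper":1},{"x":-9,"y":-38,"z":0,"ax":0,"ay":0,"az":0,"gripper":1},{"x":-9,"y":-38,"z":0,"ax":0,"ay":0,"az":0,"gripper":1}]'

```text
clock: 0.93
position: [0.3392, 0.3874, 0.2419]
ee_rot: [-0.09, 0.996, -0.0, -0.0]
ft_force: [1.4, 0.9, -0.2]
grip_width: 0.0
grasp_force: 0.0
```

Request:
apply_moves --rows '[{"x":-9,"y":-38,"z":0,"ax":0,"ay":0,"az":0,"gripper":1},{"x":-9,"y":-38,"z":0,"ax":0,"ay":0,"az":0,"gripper":1},{"x":-9,"y":-38,"z":0,"ax":0,"ay":0,"az":0,"gripper":1},{"x":-9,"y":-38,"z":0,"ax":0,"ay":0,"az":0,"gripper":1},{"x":-9,"y":-38,"z":0,"ax":0,"ay":0,"az":0,"gripper":1}]'

```text
clock: 1.35
position: [0.4176, 0.2086, 0.2422]
ee_rot: [-0.09, 0.996, 0.0, -0.0]
ft_force: [1.6, -0.0, 0.3]
grip_width: 0.001
grasp_force: 0.0
```

```bash
python3 d.py
```

```text
t 1.35 p [0.4176 0.2086 0.2422] tipz [0.4176 0.2086 0.2312] w 0.0 F [ 1.6 -0.   0.3]
[[-0.984 -0.18  -0.   ]
 [-0.18   0.984  0.   ]
 [ 0.     0.    -1.   ]]
rock [ -50.3 -199.7   11.2]
knob [ -66.7 -270.6   11.1]
green [ -68.6 -349.2   11.1]
```

Request:
apply_moves --rows '[{"x":-10,"y":-38,"z":0,"ax":0,"ay":0,"az":0,"gripper":1},{"x":-10,"y":-38,"z":0,"ax":0,"ay":0,"az":0,"gripper":1},{"x":-10,"y":-38,"z":0,"ax":0,"ay":0,"az":0,"gripper":1},{"x":-10,"y":-38,"z":0,"ax":0,"ay":0,"az":0,"gripper":1},{"x":-10,"y":-37,"z":0,"ax":0,"ay":0,"az":0,"gripper":1}]'

```text
clock: 1.77
position: [0.5009, 0.0316, 0.2423]
ee_rot: [-0.09, 0.996, 0.0, 0.0]
ft_force: [0.6, 0.4, -0.6]
grip_width: -0.001
grasp_force: 0.0
```

Request:
apply_moves --rows '[{"x":0,"y":0,"z":20,"ax":0,"ay":0,"az":0,"gripper":1},{"x":0,"y":0,"z":20,"ax":0,"ay":0,"az":0,"gripper":1},{"x":0,"y":0,"z":0,"ax":0,"ay":0,"az":0,"gripper":1},{"x":0,"y":0,"z":0,"ax":0,"ay":0,"az":0,"gripper":1}]'

```text
clock: 2.1
position: [0.4999, 0.0337, 0.2017]
ee_rot: [-0.09, 0.996, -0.0, -0.001]
ft_force: [0.5, 0.0, 0.4]
grip_width: 0.002
grasp_force: 0.0
```

```bash
python3 d.py; python3 - <<'E'
from h import *
c=camera("wrist"); im=cv2.cvtColor(c["color"],cv2.COLOR_RGB2BGR)
for P in((.503,.0212,.127),(.5319,-.0455,.144),(.548,-.1225,.12)): cv2.circle(im,tuple(int(a) for a in proj(c,P)),4,(255,0,255),1)
cv2.imwrite("pics/w1.png",im)
E
```

```text
t 2.1 p [0.4999 0.0337 0.2017] tipz [0.4999 0.0337 0.1907] w 0.0 F [0.5 0.  0.4]
[[-0.984 -0.18  -0.002]
 [-0.18   0.984 -0.001]
 [ 0.002 -0.    -1.   ]]
rock [ -0.7 -12.9 -29.3]
knob [-17.1 -83.7 -29.3]
green [ -19.1 -162.3  -29.3]
```

View pics/w1.png

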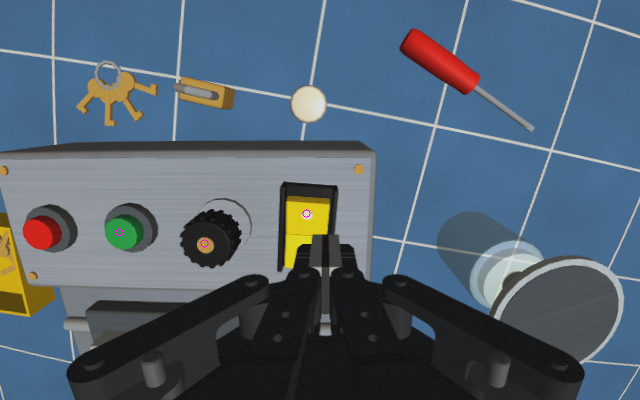

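Wrist view: the markers sit on the white dot (306,214) and the knob centre (205,243). Green's marker (120,231) is a few px left of the button centre, so I'll re-measure it while aligning over the rocker.

```bash
python3 - <<'E'
from h import *
c=camera("wrist")
hsv=cv2.cvtColor(c["color"],cv2.COLOR_RGB2HSV).astype(int)
m=((hsv[...,0]>45)&(hsv[...,0]<85)&(hsv[...,1]>120)).astype(np.uint8); m[:, :80]=0; m[:,170:]=0; m[:190]=0;m[270:]=0
n,l,s,ce=cv2.connectedComponentsWithStats(m);i=1+np.argmax(s[1:,4]);print(ce[i],s[i],onz(c,*ce[i],.12).round(4),onz(c,*ce[i],.117).round(4))
E
```

```text
[124.31925344 229.93320236] [ 105  213   39   35 1018] [ 0.5467 -0.1191  0.12  ] [ 0.5482 -0.1211  0.117 ]
```

Request:
apply_moves --rows '[{"x":-1,"y":-13,"z":0,"ax":0,"ay":0,"az":0,"gripper":1},{"x":0,"y":0,"z":20,"ax":0,"ay":0,"az":0,"gripper":1},{"x":0,"y":0,"z":20,"ax":0,"ay":0,"az":0,"gripper":1},{"x":0,"y":0,"z":15,"ax":0,"ay":0,"az":0,"gripper":1},{"x":0,"y":0,"z":0,"ax":0,"ay":0,"az":0,"gripper":1}]'

```text
clock: 2.62
position: [0.5029, 0.0215, 0.1458]
ee_rot: [-0.091, 0.996, -0.0, -0.001]
ft_force: [-1.2, 0.4, -1.0]
grip_width: 0.002
grasp_force: 0.0
```

```bash
python3 d.py
```

```text
t 2.6167 p [0.5029 0.0215 0.1458] tipz [0.5029 0.0215 0.1348] w 0.0 F [-1.2  0.4 -1. ]
[[-0.983 -0.181 -0.003]
 [-0.181  0.983 -0.   ]
 [ 0.003  0.    -1.   ]]
rock [-0.1 -0.3 -0. ]
knob [-16.4 -71.1  -0. ]
green [-1.830e+01 -1.498e+02 -1.000e-01]
```

Request:
apply_moves --rows '[{"x":0,"y":0,"z":5,"ax":0,"ay":0,"az":0,"gripper":1},{"x":0,"y":0,"z":4,"ax":0,"ay":0,"az":0,"gripper":1},{"x":0,"y":0,"z":3,"ax":0,"ay":0,"az":0,"gripper":1},{"x":0,"y":0,"z":1,"ax":0,"ay":0,"az":0,"gripper":1},{"x":0,"y":0,"z":0,"ax":0,"ay":0,"az":0,"gripper":1}]'

```text
clock: 3.03
position: [0.5041, 0.0213, 0.1349]
ee_rot: [-0.091, 0.996, 0.0, 0.0]
ft_force: [-2.5, 0.7, 3.1]
grip_width: 0.001
grasp_force: 1.5
```

Request:
apply_moves --rows '[{"x":0,"y":0,"z":1,"ax":0,"ay":0,"az":0,"gripper":1},{"x":0,"y":0,"z":0,"ax":0,"ay":0,"az":0,"gripper":1}]'

```text
clock: 3.2
position: [0.5041, 0.0212, 0.1337]
ee_rot: [-0.09, 0.996, 0.0, 0.0]
ft_force: [-2.2, -0.0, 4.4]
grip_width: 0.001
grasp_force: 2.2
```

Request:
apply_moves --rows '[{"x":0,"y":0,"z":1,"ax":0,"ay":0,"az":0,"gripper":1},{"x":0,"y":0,"z":1,"ax":0,"ay":0,"az":0,"gripper":1},{"x":0,"y":0,"z":0,"ax":0,"ay":0,"az":0,"gripper":1}]'

```text
clock: 3.45
position: [0.5039, 0.0212, 0.132]
ee_rot: [-0.09, 0.996, 0.0, -0.0]
ft_force: [-5.7, 0.5, 8.9]
grip_width: -0.003
grasp_force: 4.9
```

Request:
apply_moves --rows '[{"x":0,"y":0,"z":1,"ax":0,"ay":0,"az":0,"gripper":1},{"x":0,"y":0,"z":1,"ax":0,"ay":0,"az":0,"gripper":1},{"x":0,"y":0,"z":0,"ax":0,"ay":0,"az":0,"gripper":1}]'

```text
clock: 3.7
position: [0.504, 0.0212, 0.1317]
ee_rot: [-0.09, 0.996, 0.001, 0.0]
ft_force: [-15.3, -1.3, 29.9]
grip_width: 0.001
grasp_force: 15.1
```

Tip height stopped at 0.1207 (21 mm above the deck) with the force rising to 30 N, so the rocker is at its stop. Retracting and moving to the knob.

Request:
apply_moves --rows '[{"x":0,"y":0,"z":-10,"ax":0,"ay":0,"az":0,"gripper":1},{"x":0,"y":0,"z":-25,"ax":0,"ay":0,"az":0,"gripper":1},{"x":0,"y":0,"z":-25,"ax":0,"ay":0,"az":0,"gripper":1},{"x":-8,"y":-35,"z":0,"ax":0,"ay":0,"az":0,"gripper":1},{"x":-8,"y":-36,"z":0,"ax":0,"ay":0,"az":0,"gripper":1}]'

```text
clock: 4.12
position: [0.5339, -0.0447, 0.1913]
ee_rot: [-0.093, 0.996, 0.0, 0.002]
ft_force: [0.4, -0.7, -0.6]
grip_width: -0.002
grasp_force: 0.0
```

Request:
apply_moves --rows '[{"x":0,"y":0,"z":0,"ax":0,"ay":0,"az":0,"gripper":1},{"x":0,"y":0,"z":0,"ax":0,"ay":0,"az":0,"gripper":1}]'

```text
clock: 4.28
position: [0.5329, -0.0482, 0.1894]
ee_rot: [-0.088, 0.996, -0.0, 0.0]
ft_force: [-0.3, -0.2, -0.2]
grip_width: -0.002
grasp_force: 0.0
```

```bash
sed -i 's/(.548,-.1225)/(.5475,-.1205)/' d.py; python3 d.py; python3 - <<'E'
from h import *
c=camera("wrist"); cv2.imwrite("pics/w2.png",cv2.cvtColor(c["color"],cv2.COLOR_RGB2BGR))
E
```

```text
t 4.2833 p [ 0.5329 -0.0482  0.1894] tipz [ 0.5329 -0.0482  0.1784] w -0.0 F [-0.3 -0.2 -0.2]
[[-0.984 -0.176  0.001]
 [-0.176  0.984 -0.001]
 [-0.    -0.001 -1.   ]]
rock [17.2 73.6 -0.1]
knob [ 0.5  2.8 -0. ]
green [ -1.6 -73.8   0.1]
```

View pics/w2.png

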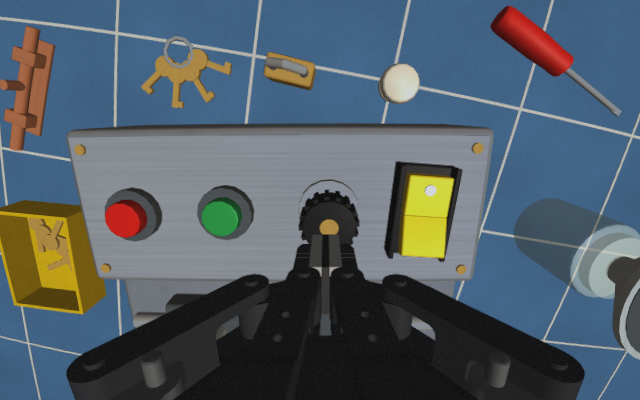

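The rocker's dotted half (430,190) now lies down in its mount, and the fingers stand over the knob at (329,228). Pressing the knob, from its top at 0.144 to 0.132.

Request:
apply_moves --rows '[{"x":0,"y":3,"z":10,"ax":0,"ay":0,"az":0,"gripper":1},{"x":0,"y":0,"z":15,"ax":0,"ay":0,"az":0,"gripper":1},{"x":0,"y":0,"z":7,"ax":0,"ay":0,"az":0,"gripper":1},{"x":0,"y":0,"z":4,"ax":0,"ay":0,"az":0,"gripper":1},{"x":0,"y":0,"z":4,"ax":0,"ay":0,"az":0,"gripper":1}]'

```text
clock: 4.75
position: [0.5316, -0.0418, 0.149]
ee_rot: [-0.091, 0.996, 0.0, -0.0]
ft_force: [-2.5, 2.6, 4.1]
grip_width: -0.001
grasp_force: 2.1
```

Request:
apply_moves --rows '[{"x":0,"y":0,"z":3,"ax":0,"ay":0,"az":0,"gripper":1},{"x":0,"y":0,"z":2,"ax":0,"ay":0,"az":0,"gripper":1},{"x":0,"y":0,"z":1,"ax":0,"ay":0,"az":0,"gripper":1},{"x":0,"y":0,"z":0,"ax":0,"ay":0,"az":0,"gripper":1}]'

```text
clock: 5.08
position: [0.5321, -0.043, 0.1434]
ee_rot: [-0.09, 0.996, -0.0, 0.0]
ft_force: [0.1, 0.0, -0.4]
grip_width: -0.003
grasp_force: 0.2
```

Request:
apply_moves --rows '[{"x":0,"y":0,"z":1,"ax":0,"ay":0,"az":0,"gripper":1},{"x":0,"y":0,"z":1,"ax":0,"ay":0,"az":0,"gripper":1},{"x":0,"y":0,"z":0,"ax":0,"ay":0,"az":0,"gripper":1}]'

```text
clock: 5.33
position: [0.5323, -0.0431, 0.143]
ee_rot: [-0.09, 0.996, 0.0, 0.001]
ft_force: [-7.8, 2.1, 18.6]
grip_width: 0.0
grasp_force: 8.9
```

Request:
apply_moves --rows '[{"x":0,"y":0,"z":1,"ax":0,"ay":0,"az":0,"gripper":1},{"x":0,"y":0,"z":0,"ax":0,"ay":0,"az":0,"gripper":1}]'

```text
clock: 5.5
position: [0.5324, -0.0431, 0.1429]
ee_rot: [-0.09, 0.996, 0.0, 0.001]
ft_force: [-11.5, 2.0, 26.9]
grip_width: 0.001
grasp_force: 13.6
```

Request:
apply_moves --rows '[{"x":0,"y":0,"z":-5,"ax":0,"ay":0,"az":0,"gripper":1},{"x":0,"y":0,"z":-20,"ax":0,"ay":0,"az":0,"gripper":1},{"x":0,"y":0,"z":-20,"ax":0,"ay":0,"az":0,"gripper":1},{"x":0,"y":-38,"z":0,"ax":0,"ay":0,"az":0,"gripper":1},{"x":-2,"y":-38,"z":0,"ax":0,"ay":0,"az":0,"gripper":1}]'

```text
clock: 5.92
position: [0.5486, -0.1168, 0.1868]
ee_rot: [-0.093, 0.996, 0.0, 0.002]
ft_force: [-0.1, -0.5, -1.4]
grip_width: -0.002
grasp_force: 0.0
```

Request:
apply_moves --rows '[{"x":0,"y":0,"z":0,"ax":0,"ay":0,"az":0,"gripper":1},{"x":0,"y":0,"z":0,"ax":0,"ay":0,"az":0,"gripper":1},{"x":0,"y":0,"z":0,"ax":0,"ay":0,"az":0,"gripper":1}]'

```text
clock: 6.17
position: [0.5474, -0.1176, 0.185]
ee_rot: [-0.09, 0.996, -0.0, -0.0]
ft_force: [-1.0, 0.4, -0.0]
grip_width: -0.001
grasp_force: 0.0
```

```bash
python3 d.py; python3 - <<'E'
from h import *
c=camera("wrist"); cv2.imwrite("pics/w3.png",cv2.cvtColor(c["color"],cv2.COLOR_RGB2BGR))
E
```

```text
t 6.1667 p [ 0.5474 -0.1176  0.185 ] tipz [ 0.5474 -0.1176  0.174 ] w -0.0 F [-1.   0.4 -0. ]
[[-0.984 -0.179 -0.   ]
 [-0.179  0.984 -0.   ]
 [ 0.    -0.    -1.   ]]
rock [ 18.8 144.5   0. ]
knob [ 2.4 73.7 -0. ]
green [ 0.4 -2.9  0. ]
```

View pics/w3.png

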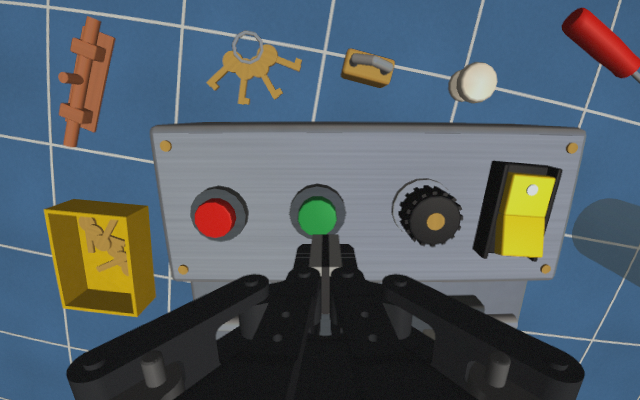

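The knob is lower and green's centre (317,216) is slightly left of the fingers, which agrees with the -2.9 mm offset. Pressing green to a tip height of 0.114.

Request:
apply_moves --rows '[{"x":0,"y":-3,"z":15,"ax":0,"ay":0,"az":0,"gripper":1},{"x":0,"y":0,"z":18,"ax":0,"ay":0,"az":0,"gripper":1},{"x":0,"y":0,"z":12,"ax":0,"ay":0,"az":0,"gripper":1},{"x":0,"y":0,"z":6,"ax":0,"ay":0,"az":0,"gripper":1},{"x":0,"y":0,"z":3,"ax":0,"ay":0,"az":0,"gripper":1}]'

```text
clock: 6.63
position: [0.5477, -0.1194, 0.1304]
ee_rot: [-0.091, 0.996, 0.0, -0.001]
ft_force: [-1.7, 1.0, 1.4]
grip_width: 0.0
grasp_force: 0.8
```

Request:
apply_moves --rows '[{"x":0,"y":0,"z":3,"ax":0,"ay":0,"az":0,"gripper":1},{"x":0,"y":0,"z":2,"ax":0,"ay":0,"az":0,"gripper":1},{"x":0,"y":0,"z":1,"ax":0,"ay":0,"az":0,"gripper":1},{"x":0,"y":0,"z":0,"ax":0,"ay":0,"az":0,"gripper":1}]'

```text
clock: 6.97
position: [0.5484, -0.1199, 0.1257]
ee_rot: [-0.091, 0.996, 0.0, 0.0]
ft_force: [-1.7, 2.0, 4.8]
grip_width: -0.002
grasp_force: 2.1
```

Request:
apply_moves --rows '[{"x":0,"y":0,"z":1,"ax":0,"ay":0,"az":0,"gripper":1},{"x":0,"y":0,"z":1,"ax":0,"ay":0,"az":0,"gripper":1},{"x":0,"y":0,"z":0,"ax":0,"ay":0,"az":0,"gripper":1}]'

```text
clock: 7.22
position: [0.5486, -0.12, 0.1249]
ee_rot: [-0.09, 0.996, 0.0, 0.001]
ft_force: [-6.8, 3.2, 15.8]
grip_width: -0.001
grasp_force: 8.0
```

Tip at 0.1139 and force well above the spring's 5 N. I'll press 1 mm more, then retract clear.

Request:
apply_moves --rows '[{"x":0,"y":0,"z":1,"ax":0,"ay":0,"az":0,"gripper":1},{"x":0,"y":0,"z":0,"ax":0,"ay":0,"az":0,"gripper":1}]'

```text
clock: 7.38
position: [0.5486, -0.12, 0.1247]
ee_rot: [-0.09, 0.996, 0.001, 0.001]
ft_force: [-10.7, 4.3, 24.4]
grip_width: -0.004
grasp_force: 12.2
```

Request:
apply_moves --rows '[{"x":0,"y":0,"z":-10,"ax":0,"ay":0,"az":0,"gripper":1},{"x":0,"y":0,"z":-30,"ax":0,"ay":0,"az":0,"gripper":1},{"x":0,"y":0,"z":-35,"ax":0,"ay":0,"az":0,"gripper":1},{"x":0,"y":0,"z":-35,"ax":0,"ay":0,"az":0,"gripper":1},{"x":0,"y":0,"z":-30,"ax":0,"ay":0,"az":0,"gripper":1}]'

```text
clock: 7.8
position: [0.5483, -0.1209, 0.2648]
ee_rot: [-0.09, 0.996, -0.0, 0.001]
ft_force: [0.2, 0.2, 0.9]
grip_width: 0.001
grasp_force: 0.0
```

Request:
apply_moves --rows '[{"x":0,"y":0,"z":0,"ax":0,"ay":0,"az":0,"gripper":1},{"x":0,"y":0,"z":0,"ax":0,"ay":0,"az":0,"gripper":1},{"x":0,"y":0,"z":0,"ax":0,"ay":0,"az":0,"gripper":1}]'

```text
clock: 8.05
position: [0.5479, -0.1204, 0.2617]
ee_rot: [-0.09, 0.996, -0.0, -0.0]
ft_force: [-0.0, -0.2, -0.5]
grip_width: 0.004
grasp_force: 0.0
```

```bash
python3 d.py; python3 - <<'E'
from h import *
c=camera("wrist");s=camera("scene")
b=lambda a:cv2.cvtColor(a,cv2.COLOR_RGB2BGR)
cv2.imwrite("pics/w4.png",np.vstack([cv2.resize(b(c["color"]),(480,300)),cv2.resize(b(s["color"][165:225,185:355]),(480,170),interpolation=cv2.INTER_CUBIC)]))
E
```

```text
t 8.05 p [ 0.5479 -0.1204  0.2617] tipz [ 0.5479 -0.1204  0.2507] w 0.0 F [-0.  -0.2 -0.5]
[[-0.984 -0.18  -0.   ]
 [-0.18   0.984 -0.   ]
 [ 0.     0.    -1.   ]]
rock [ 18.7 147.4  30.7]
knob [ 2.3 76.6 30.7]
green [ 0.4 -0.  30.7]
```

View pics/w4.png

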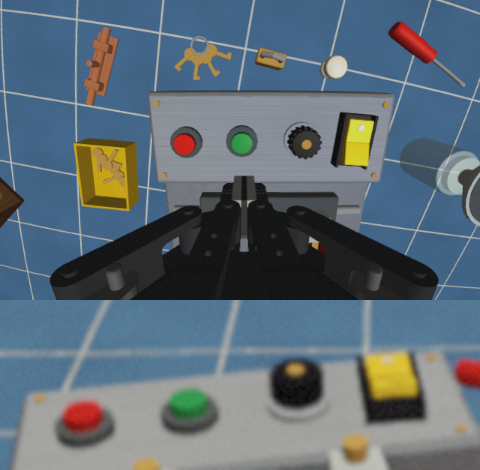

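The rocker (390,375) is down with its robot-side half level. The knob (297,385) sits low on its base, green has sprung back and the arm is clear.

```bash
python3 -c "
from workcell import *
print(hand_in())"
```

```text
the job is handed in; nothing more can be done
None
```

I pressed the rocker down to level, pushed the knob to its stop, then pressed green fully in and let it spring back, in that order. I handed the job in at about 8 s with the arm clear and red and the loose items untouched; the hand-in gave no verdict.

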